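# Feed closed tea cartons along the fence into the sprung press

## Task

The freshly closed tea cartons must go into the press in the order green, blue, yellow (one may be missing today): with the push stick bring each one flat against the fence well before the jaw, then keep it flat against the fence while you feed it along until it is wholly inside the sprung jaw, past the red line, the later ones pushing the earlier ones on. Move the cartons with the stick only, never with the gripper, and leave the mug, the fish tin and the jar where they are. When all are in, push the stick's neck home into the spring clip and leave it standing there upright.

Things in the scene. Friction and masses are not known exactly. Their poses are not given: they have to be found in the camera images.
- press: fixed carton press on the far side of the table. Origin on the table at the foot of the fence's working face, at the red line. y = feed direction (to the robot's left), x = into the fence. Fence: aluminium rail, working face x = 0, 45 mm high, y = -440 to 275 mm. Cartons slide on the bare table at x < 0; flat on the fence the centre is at x = -30 mm. End stop at y = 255 mm
- jaw (a joint): opening (m) of the orange sprung jaw opposite the fence: 0 = rest, gap to the fence 52 mm; a carton opens it to 0.008; limit 0.028. Spring 2.8 N at rest plus 80 N/m; a carton enters at up to about 5 N of push along the fence and is then held on the fence
- mouth (a point): red line across the fence at the entrance of the jaw's straight part, on the working face, 30 mm above the table; axes as press. A carton is wholly inside when its rear face is past it (centre 38 mm beyond it in y)
- jaw_tip (a point): tip of the jaw's flared lead-in (20 degrees), 24 mm above the table, axes as press; moves with the jaw. The jaw is 44 mm high; from this tip it slants in to the red line, then runs 250 mm straight along the fence. Lane at the tip about 68 mm wide. The jaw's grey spring bracket reaches 137 mm out from the fence between y = 25 and 245 mm
- stick_grip (a point): middle of the push stick's square wooden grip (26 x 26 mm, 50 mm tall), 127 mm above the stick's underside. z = up the stick; x and y square to the sides of grip and foot. The grip is the top of the stick (a brass stud ends 156 mm above the underside). 0.22 kg; stands by itself
- stick_neck (a point): point on the axis of the stick's round steel neck, 70 mm above the underside; this height goes between the clip's jaws. Neck 20 mm in diameter, from 26 to 102 mm above the underside; axes as stick_grip
- stick: the push stick; origin at the centre of its underside. Its foot is 46 x 46 mm, 26 mm high, with four flat upright faces, any of which may push
- clip_seat (a point): seat of the fixed black spring clip at the left front, 70 mm above the table: here the neck's axis lies when home. The stick goes in along the clip's +y. Two steel jaws, 63 to 81 mm above the table, flare at y = -34 mm and pinch at y = -14 mm; they spring apart at about 10 N. The foot passes below them. Column 90 mm high from y = 38 mm behind the seat, nub at jaw height from y = 24 mm
- green_mid (a point): centre (half-way up) of the green carton: a closed green paperboard box with white label panels, 60 (x) x 76 (y) x 60 (z) mm, about 0.25 kg, loose on the table; its y axis is the 76 mm side that goes along the fence. May be absent (None)
- blue_mid (a point): centre (half-way up) of the blue carton: a closed blue paperboard box with white label panels, 60 (x) x 76 (y) x 60 (z) mm, about 0.25 kg, loose on the table; its y axis is the 76 mm side that goes along the fence. May be absent (None)
- yellow_mid (a point): centre (half-way up) of the yellow carton: a closed yellow paperboard box with white label panels, 60 (x) x 76 (y) x 60 (z) mm, about 0.25 kg, loose on the table; its y axis is the 76 mm side that goes along the fence. May be absent (None)
- carton_green: the green carton; origin at the centre of its underside, axes as green_mid
- carton_blue: the blue carton; origin at the centre of its underside, axes as blue_mid
- carton_yellow: the yellow carton; origin at the centre of its underside, axes as yellow_mid
- mug: green and white mug, 101 mm high, bystander at the left front; origin at the centre of its underside
- fish_tin: low round yellow fish tin, 67 mm wide, 33 mm high, bystander at the left; origin at the centre of its underside
- jar: jar with a green lid, 75 mm wide, 103 mm high, bystander at the right front; origin at the centre of its underside
Not all that is in view belongs to the job. Leave any purple look-alike of the stick alone.

How it is judged:
By the outcome, as a careful person would: the job done as asked, in the order asked, and still so for the second after the job is handed in, with the robot touching nothing.
Of carton_green, carton_blue, carton_yellow only 2 to 3 are there at a start; the rules pass over those that are not, and their reading is None.
At some moment in a run one of carton_green, carton_blue, carton_yellow may be knocked a few centimetres aside while the robot is not near it.
Once in a run the grip may slacken for a moment while it holds something.
It also fails if it takes over 210 s, if anything falls off the work surface, if the arm or the gripper's body presses on something with over 40 N, if the wrist force passes 120 N, or if a joint passes its speed limit or range.

## Robot

A 7-joint arm with a two-finger parallel gripper is mounted at the origin on a cart in front of the work surface, level with it; the furniture and walls round the work are solid. World frame = base frame: x ahead of the robot, y to its left, z up, the work surface at z = 0. Lengths are in m, angles in rad, forces in N, time in s.
With the tool pointing down it reaches from about 0.425 to 0.925 m from the base axis. Payload 6.8 kg.
Tool frame: the origin (TCP) lies at the very end of the fingers, on their centre line; the grasp point (between the pads) lies 19 mm behind it; z points along the fingers, y is the line along which they close (so a half turn about z gives the same grasp; the last joint's range is limited). The gripper opens to 85 mm and grips with 20 to 120 N. Pads are 22 mm wide; open, the fingers measure 114 mm over their backs; the gripper's body (76 mm by 85 mm) begins 54 mm behind the grasp point. The pads swing forward as they close: fully open they stand 13 mm farther back than shut.
Start: joints at [-1.296, 0.477, 0.022, 1.555, -0.011, 1.109, -0.083], TCP at [0.252, 0.626, 0.231] pointing down, gripper open.
Joint ranges: [-2.96, 2.96], [-0.34, 2.1], [-1.41, 1.46], [0.24, 2.44], [-1.37, 4.51], [0.17, 1.92], [-2.96, 2.96]. Speed limits (rad/s): [2.39, 2.39, 3.14, 3.14, 3.14, 3.14, 3.14].

## Interface

Orientations are given as a unit quaternion [w, x, y, z].
In Python, from station import get_obs, read_camera, hand_in gives the robot as it stands.
- The arm moves only by the tool arm_command, never from a script. Its argument "commands" is one flat list of numbers, 7 for each row, row after row: the shift along the tool's x, y, z in m, then the turn, a rotation vector about the tool's x, y, z in degrees, then the opening, from 0 (shut) to 1 (fully open). In form: [tx, ty, tz, rx, ry, rz, fingers, tx, ty, tz, rx, ry, rz, fingers, ...]. A call has 1 to 8 rows; each row is the pose to reach, as a shift and turn from the pose commanded when the call began, along the tool's axes at that moment; what a row does not reach only later rows make up. A row lasts 1/10 s, in which the tool goes at most 50 mm and 8.59 degrees, less where a joint would pass 70% of its speed; a pose out of reach is approached as far as the arm can. A call with a gripper value outside its range is refused whole. The fingers move at their own pace and stop on an object; "force" is the grip in N (left out, the last holds). Time passes only in rows, so rows that repeat a pose let the fingers close. It gives the time, the measured TCP pose, the force, the opening and the grip force at its end, in the units of the state.
- get_obs(): the state, without advancing time (a new reading comes with each control period).
- read_camera(name): name is "scene" or "top"; returns a dict with "img" (400x640x3 uint8, red, green, blue), "camera_matrix" (3x3 intrinsics, pixels), "k1" (the pictures are not rectified: a ray, as slopes to the right and down, at radius r is drawn at 1 + k1 r^2 times it, then the intrinsics apply), "pose" (4x4, takes a point from camera to world coordinates). Camera axes: x right, y down, z forward; pixel columns grow to the right and rows downward; lengths in m; the calibration is good to about 2 mm. A picture is of the moment at which its call begins. There is no depth.
- hand_in(): hands the job in; it is judged then, once.
The state is a dict: "t": time; "q": joint angles; "joint_vel": joint speeds; "joint_torque": joint torques, N m; "eef_pos": TCP position; "tool_rot": TCP orientation; "contact_force": force on the tool from outside, world axes, zero at the start; "torque": the same for the moment, N m; "gripper_width": opening from 0.0 (shut) to 1.0 (fully open); "grasp_force": force on a finger pad.
Only numpy, scipy, OpenCV 4.12 (cv2) and the standard library are available. Lean on these libraries where they do the work, as an engineer would, in place of code of your own. Each camera call takes 0.05 s, during which the arm holds its last target. There are 200 camera calls.

## Working session

There is one attempt and no reset: what is moved stays moved. The work goes in short steps, Python scripts to look and compute and a tool call to move; the robot and the scene stay as the last step left them, time stands still between calls to the robot, and variables do not carry over. Pictures are saved under pics/ and viewed, at most 14 in all, crops included, and the job is handed in when it is done.

Besides the shell and the picture viewer there is one more tool, called by a JSON object that holds its "name" and its "arguments", one argument or row to a line. arm_command: Moves the arm, as the interface text tells. Its arguments: {"type":"object","properties":{"commands":{"type":"array","items":{"type":"number"}},"force":{"type":"number"}},"required":["commands"]}

```bash
ls; mkdir -p pics; cat > h.py <<'E'
import numpy as np, cv2
from station import get_obs, read_camera, hand_in
def cam(n):
    c=read_camera(n); return c
def save(c,f,crop=None,s=1):
    im=c["img"][:,:,::-1]
    if crop: im=im[crop[1]:crop[3],crop[0]:crop[2]]
    im=cv2.resize(im,None,fx=s,fy=s,interpolation=cv2.INTER_CUBIC); cv2.imwrite("pics/"+f,im)
def ray(c,uv):
    K=np.array(c["camera_matrix"]); uv=np.atleast_2d(uv).astype(float)
    d=np.c_[(uv[:,0]-K[0,2])/K[0,0],(uv[:,1]-K[1,2])/K[1,1]]
    p=d.copy()
    for _ in range(20): p=d/(1+c["k1"]*(p**2).sum(1,keepdims=True))
    T=np.array(c["pose"]); return T[:3,3],np.c_[p,np.ones(len(p))]@T[:3,:3].T
def onz(c,uv,z):
    o,d=ray(c,uv); return o+d*((z-o[2])/d[:,2:])
def proj(c,P):
    T=np.array(c["pose"]);q=(np.atleast_2d(P)-T[:3,3])@T[:3,:3];s=q[:,:2]/q[:,2:]
    s=s*(1+c["k1"]*(s**2).sum(1,keepdims=True));K=np.array(c["camera_matrix"])
    return np.c_[s[:,0]*K[0,0]+K[0,2],s[:,1]*K[1,1]+K[1,2]]
E
python3 - <<'E'
from h import *
for n in("scene","top"):
    c=cam(n); save(c,n+"0.png",s=1.25); print(n,np.round(c["pose"],3).tolist(),c["k1"],np.round(c["camera_matrix"],1).tolist())
o=get_obs();print({k:np.round(v,3).tolist() for k,v in o.items()})
E
```

```text
pics
scene [[0.82, -0.371, 0.435, -0.156], [-0.572, -0.513, 0.64, -0.939], [-0.014, -0.774, -0.633, 1.032], [0.0, 0.0, 0.0, 1.0]] 0.02327015521166957 [[417.4, 0.0, 322.8], [0.0, 417.4, 189.2], [0.0, 0.0, 1.0]]
top [[-0.004, -0.986, 0.168, 0.204], [-1.0, 0.002, -0.007, -0.011], [0.007, -0.168, -0.986, 1.756], [0.0, 0.0, 0.0, 1.0]] -0.1492791553557418 [[516.0, 0.0, 312.1], [0.0, 516.0, 196.6], [0.0, 0.0, 1.0]]
{'t': 0.1, 'q': [-1.296, 0.478, 0.022, 1.556, -0.012, 1.109, -0.083], 'joint_vel': [-0.0, -0.002, 0.002, -0.002, -0.0, 0.0, -0.001], 'joint_torque': [0.005, -59.776, 1.614, -28.196, 0.013, 0.005, -0.0], 'eef_pos': [0.252, 0.626, 0.23], 'tool_rot': [-0.0, 0.19, 0.982, -0.001], 'contact_force': [0.045, 0.3, 0.685], 'torque': [-0.01, 0.008, 0.04], 'grasp_force': 0.0, 'gripper_width': 0.997}
```

View pics/scene0.png

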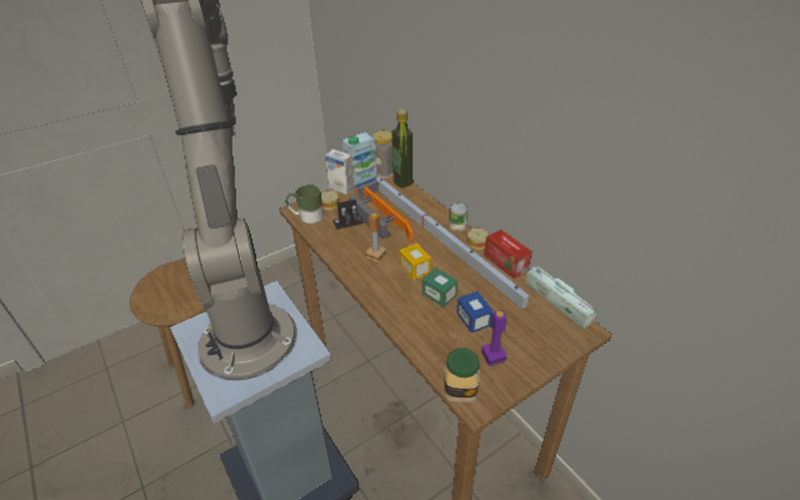

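View pics/top0.png

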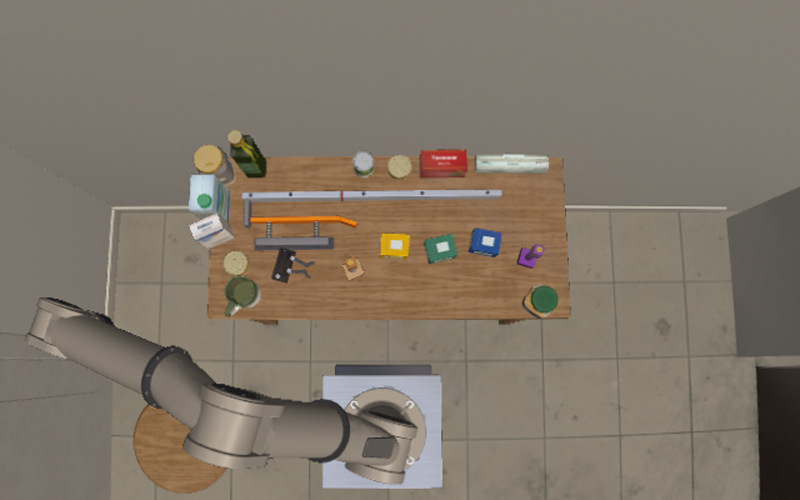

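The scene view shows all three cartons, the stick (375,240), the purple look-alike (495,340) and the clip (348,213). In the top view, yellow is at (395,245), green (440,248), blue (486,242), the stick (352,267), the clip seat about (295,266) and the red line (342,196). I'll zoom in next.

```bash
python3 - <<'E'
from h import *
c=cam("top"); save(c,"top1.png",(180,140,420,250),3.3); np.save("pics/t.npy",c["img"])
im=c["img"];hsv=cv2.cvtColor(im,cv2.COLOR_RGB2HSV)
W=np.zeros(im.shape[:2],np.uint8);W[150:230,180:410]=255
R={"yellow":((22,150,120),(32,255,255)),"green":((70,90,40),(90,255,200)),"blue":((105,120,60),(120,255,255)),"orange":((8,200,120),(20,255,255)),"red":((0,150,80),(5,255,255))}
for k,(a,b) in R.items():
    m=cv2.inRange(hsv,a,b)&W
    cs,_=cv2.findContours(m,0,1);
    for q in sorted(cs,key=cv2.contourArea)[-2:]:
        r=cv2.minAreaRect(q); print(k,cv2.contourArea(q),np.round(r[0],1),np.round(r[1],1),round(r[2],1),cv2.boundingRect(q))
        print(np.round(onz(c,cv2.boxPoints(r),0.06)[:,:2],3).tolist())
E
```

```text
yellow 341.0 [315.6 195.8] [21.8 18. ] 4.8 (304, 187, 24, 19)
[[0.468, 0.004], [0.528, -0.002], [0.522, -0.074], [0.461, -0.069]]
green 348.0 [352.1 198.5] [18.9 22.7] 77.5 (340, 188, 25, 23)
[[0.508, -0.114], [0.525, -0.188], [0.462, -0.2], [0.446, -0.126]]
blue 356.5 [388.2 193.4] [22.5 19.1] 9.5 (376, 183, 25, 22)
[[0.477, -0.235], [0.541, -0.248], [0.528, -0.323], [0.464, -0.31]]
orange 314.0 [242.6 175.7] [83.2  7.6] 2.2 (201, 173, 84, 9)
[[0.557, 0.351], [0.583, 0.351], [0.571, 0.069], [0.545, 0.07]]
```

View pics/top1.png

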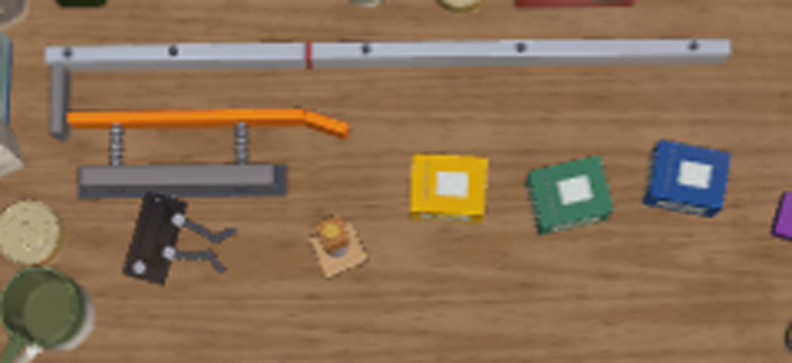

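The crop shows the fence with the red line at (309,55) and the jaw tip at (347,131). The carton labels are at (452,184), (575,190) and (695,174). The stick foot is centred near (338,248). The clip opens to the right and slightly down, with the jaws pinching near (213,246). Next I'll get measurements and a zoomed scene view.

```bash
python3 - <<'E'
from h import *
c=cam("top")
f=lambda *p:[(180+u/3.3-.35,140+v/3.3-.35) for u,v in p]
P=lambda n,p,z:print(n,np.round(onz(c,f(*p),z)[:,:2],4).tolist())
im=c["img"].astype(int)
# fence edges: column profiles
for x in (210,240,290,330,380): print(x,im[150:166,x].sum(1).tolist())
P("fence near top edge?",[(60,62),(310,60),(725,55)],.045)
P("fence foot",[(60,70),(310,67),(725,63)],0)
P("redline",[(309,62)],.045)
P("labels Y G B",[(452,184),(575,190),(695,174)],.06)
P("jawtip",[(347,131)],.044)
P("grip top",[(331,231)],.154)
P("foot corners",[(310,246),(350,231),(367,262),(329,276)],.026)
P("clip pinch",[(213,246)],.072);P("clip knobs",[(178,220),(168,253)],.085); P("knobs z.08",[(173,236)],.08)
P("column top",[(152,193),(186,203),(163,283),(124,272)],.09)
P("jaw ends",[(235,232),(223,271)],.08)
s=cam("scene"); save(s,"scene1.png",(225,120,425,300),4)
print(np.round(proj(s,[[.46,.06,.03]]),1))
E
```

```text
210 [323, 293, 307, 356, 496, 545, 550, 549, 440, 369, 366, 338, 306, 296, 315, 333]
240 [328, 353, 335, 517, 547, 545, 550, 577, 402, 362, 362, 347, 321, 315, 333, 327]
290 [293, 327, 285, 377, 248, 206, 432, 458, 381, 366, 354, 326, 335, 330, 310, 319]
330 [342, 339, 442, 530, 542, 543, 575, 372, 358, 351, 318, 325, 309, 330, 322, 306]
380 [321, 289, 506, 536, 532, 531, 474, 391, 364, 344, 330, 332, 321, 314, 321, 335]
fence near top edge? [[0.6284, 0.3675], [0.6291, 0.107], [0.6341, -0.3236]]
fence foot [[0.6308, 0.3771], [0.6327, 0.11], [0.6367, -0.3315]]
redline [[0.627, 0.108]]
labels Y G B [[0.4961, -0.0388], [0.4897, -0.1632], [0.5059, -0.2858]]
jawtip [[0.5543, 0.0683]]
grip top [[0.4349, 0.0779]]
foot corners [[0.4379, 0.1065], [0.4533, 0.0655], [0.4213, 0.048], [0.4069, 0.0868]]
clip pinch [[0.4318, 0.2004]]
clip knobs [[0.4562, 0.2342], [0.4231, 0.2435]]
knobs z.08 [[0.4408, 0.2396]]
column top [[0.4826, 0.2601], [0.4725, 0.2258], [0.3926, 0.2471], [0.4036, 0.2861]]
jaw ends [[0.4448, 0.1777], [0.4057, 0.189]]
[[308.7 198.6]]
```

View pics/scene1.png

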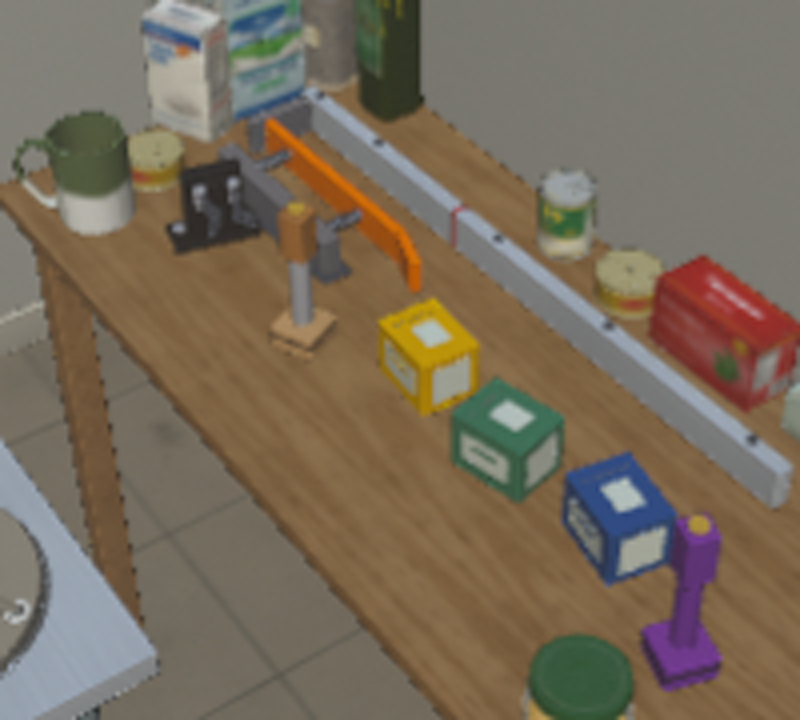

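The scene crop agrees with this: the stick's stud is at (297,208), the clip jaws at (215,200) on a black column, and the jaw tip at (415,285). Next come a move helper and the triangulated stick axis.

```bash
cat >> h.py <<'E'
from scipy.spatial.transform import Rotation as Ro
def go(x,y,z,ang,o=None):
    """shift (m) and turn (deg) in tool axes to bring TCP to x,y,z pointing down, closing axis (tool y) at ang deg"""
    o=o or get_obs(); w=o["tool_rot"]; R=Ro.from_quat([w[1],w[2],w[3],w[0]])
    a=np.radians(ang); yt=np.array([np.cos(a),np.sin(a),0]); zt=np.array([0,0,-1.]); xt=np.cross(yt,zt)
    D=R.inv()*Ro.from_matrix(np.c_[xt,yt,zt])
    yy=R.as_matrix()[:,1]
    print("at",np.round(o["eef_pos"],4),"ang",round(np.degrees(np.arctan2(yy[1],yy[0])),1),"shift",np.round(R.inv().apply(np.array([x,y,z])-o["eef_pos"]),4),"turn",np.round(np.degrees(D.as_rotvec()),2),"q",np.round(o["q"],2))
def tri(c1,u1,c2,u2):
    o1,d1=ray(c1,u1);o2,d2=ray(c2,u2);d1=d1[0];d2=d2[0]
    s=np.linalg.lstsq(np.c_[d1,-d2],o2-o1,rcond=None)[0]; a=o1+s[0]*d1;b=o2+s[1]*d2
    return (a+b)/2,np.linalg.norm(a-b)
E
python3 - <<'E'
from h import *
t=cam("top");s=cam("scene")
f=lambda u,v:(180+u/3.3-.35,140+v/3.3-.35); g=lambda u,v:(225+u/4-.4,120+v/4-.4)
print("stud",tri(t,f(331,231),s,g(297,208)), onz(s,g(297,208),.156))
print("foot mid scene z.026",onz(s,[g(303,328)],.026))
print("foot corners scene",onz(s,[g(270,331),g(302,344),g(336,321),g(302,308)],.026))
print("labels",[np.round(tri(t,f(*a),s,g(*b))[0],4).tolist() for a,b in(((452,184),(432,333)),((575,190),(512,416)),((695,174),(624,494)))])
print("red",tri(t,f(309,62),s,g(456,207)))
go(.432,.077,.28,114)
E
```

```text
stud (array([0.4350958 , 0.07773113, 0.15461196]), np.float64(0.0005994027177398002)) [[0.4344503  0.07603057 0.156     ]]
foot mid scene z.026 [[0.4279876  0.06774384 0.026     ]]
foot corners scene [[0.40112086 0.08195417 0.026     ]
 [0.41531113 0.04953436 0.026     ]
 [0.45805937 0.0582038  0.026     ]
 [0.44253879 0.09232492 0.026     ]]
labels [[0.4965, -0.0391, 0.0604], [0.4896, -0.1632, 0.0602], [0.5057, -0.2856, 0.0617]]
red (array([0.62762567, 0.10605147, 0.05315822]), np.float64(0.005875669052390068))
at [0.2521 0.626  0.2311] ang 68.1 shift [-0.372  -0.4421 -0.0487] turn [-2.000e-02 -1.000e-02 -4.593e+01] q [-1.3   0.48  0.02  1.56 -0.01  1.11 -0.08]
```

{"name": "arm_command", "arguments": {
  "commands": [-0.372, -0.442, -0.05, 0, 0, -46, 1, -0.372, -0.442, -0.05, 0, 0, -46, 1, -0.372, -0.442, -0.05, 0, 0, -46, 1, -0.372, -0.442, -0.05, 0, 0, -46, 1, -0.372, -0.442, -0.05, 0, 0, -46, 1, -0.372, -0.442, -0.05, 0, 0, -46, 1, -0.372, -0.442, -0.05, 0, 0, -46, 1, -0.372, -0.442, -0.05, 0, 0, -46, 1]
}}

```text
t: 1.15
eef_pos: [0.3763, 0.2465, 0.2662]
tool_rot: [0.0, -0.208, 0.978, 0.0]
contact_force: [0.2, 0.7, -0.4]
gripper_width: 1.001
grasp_force: 0.0
```

```bash
python3 -c "
from h import *
go(.434,.077,.24,114)"
```

```text
at [0.3763 0.2465 0.2662] ang 114.1 shift [ 0.0165 -0.1783  0.0261] turn [0.02 0.05 0.06] q [-0.75  0.06  0.03  2.03 -0.    1.05  1.27]
```

{"name": "arm_command", "arguments": {
  "commands": [0.016, -0.178, 0.026, 0, 0, 0, 1, 0.016, -0.178, 0.026, 0, 0, 0, 1, 0.016, -0.178, 0.026, 0, 0, 0, 1, 0.016, -0.178, 0.026, 0, 0, 0, 1, 0.016, -0.178, 0.026, 0, 0, 0, 1, 0.016, -0.178, 0.026, 0, 0, 0, 1]
}}

```text
t: 1.75
eef_pos: [0.4339, 0.0794, 0.2398]
tool_rot: [0.0, -0.208, 0.978, 0.0]
contact_force: [-0.5, -0.4, -0.5]
gripper_width: 0.996
grasp_force: 0.0
```

```bash
python3 -c "
from h import *
go(.434,.077,.108,114)
c=cam('top');save(c,'a.png',(240,180,320,240),8)
c=cam('scene');save(c,'b.png',(260,130,340,230),6)
"
```

```text
at [0.4339 0.0794 0.2398] ang 114.0 shift [ 0.001  -0.0023  0.1318] turn [ 0.02  0.01 -0.02] q [-0.53  0.07  0.22  2.09 -0.02  0.98  1.69]
```

View pics/b.png

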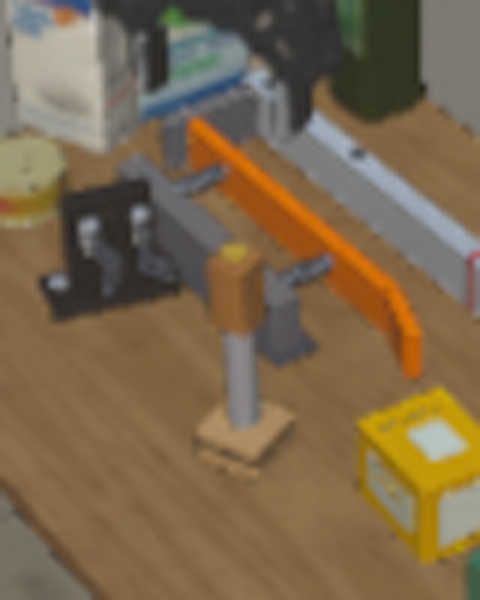

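The gripper hovers above the stick, with fingertips at about (155,65) and (285,110) either side of the grip axis. I'll descend and grip.

{"name": "arm_command", "arguments": {
  "commands": [0.001, -0.001, 0.05, 0, 0, 0, 1, 0.001, -0.001, 0.09, 0, 0, 0, 1, 0.001, -0.001, 0.115, 0, 0, 0, 1, 0.001, -0.001, 0.13, 0, 0, 0, 1, 0.001, -0.001, 0.13, 0, 0, 0, 0, 0.001, -0.001, 0.13, 0, 0, 0, 0, 0.001, -0.001, 0.13, 0, 0, 0, 0, 0.001, -0.001, 0.13, 0, 0, 0, 0],
  "force": 100
}}

```text
t: 2.65
eef_pos: [0.4341, 0.0788, 0.1107]
tool_rot: [0.001, -0.209, 0.978, 0.0]
contact_force: [0.3, -0.2, -0.1]
gripper_width: 0.33
grasp_force: 0.0
```

{"name": "arm_command", "arguments": {
  "commands": [0, 0, 0, 0, 0, 0, 0, 0, 0, 0, 0, 0, 0, 0, 0, 0, 0, 0, 0, 0, 0, 0, 0, 0, 0, 0, 0, 0]
}}

```text
t: 3.05
eef_pos: [0.4346, 0.0786, 0.1109]
tool_rot: [0.001, -0.208, 0.978, 0.0]
contact_force: [-0.9, 0.8, 6.9]
gripper_width: 0.292
grasp_force: 99.0
```

```bash
python3 -c "
from h import *
go(.428,.078,.115,90.4)
go(.427,0,.115,90.4);go(.412,-.163,.115,90.4)
"
```

```text
at [0.4346 0.0786 0.1109] ang 114.1 shift [ 0.0063  0.0022 -0.0041] turn [ 0.03  0.16 23.65] q [-0.5   0.27  0.2   2.22 -0.09  0.66  1.76]
at [0.4346 0.0786 0.1109] ang 114.1 shift [ 0.039  -0.0687 -0.0042] turn [ 0.03  0.16 23.65] q [-0.5   0.27  0.2   2.22 -0.09  0.66  1.76]
at [0.4346 0.0786 0.1109] ang 114.1 shift [ 0.1191 -0.2114 -0.0045] turn [ 0.03  0.16 23.65] q [-0.5   0.27  0.2   2.22 -0.09  0.66  1.76]
```

{"name": "arm_command", "arguments": {
  "commands": [0, 0, -0.005, 0, 0, 0, 0, 0.006, 0.002, -0.005, 0, 0, 8, 0, 0.006, 0.002, -0.005, 0, 0, 16, 0, 0.006, 0.002, -0.005, 0, 0, 23.6, 0, 0.022, -0.033, -0.005, 0, 0, 23.6, 0, 0.039, -0.069, -0.005, 0, 0, 23.6, 0, 0.06, -0.105, -0.005, 0, 0, 23.6, 0, 0.08, -0.14, -0.005, 0, 0, 23.6, 0]
}}

```text
t: 3.85
eef_pos: [0.4168, -0.0836, 0.1149]
tool_rot: [-0.0, -0.004, 1.0, 0.0]
contact_force: [1.2, 0.8, -1.6]
gripper_width: 0.293
grasp_force: 98.7
```

```bash
python3 -c "
from h import *
go(.412,-.163,.113,90.4)
c=cam('top');save(c,'c.png',(240,140,420,240),4.4)
"
```

```text
at [ 0.4168 -0.0836  0.1149] ang 90.5 shift [ 0.0055 -0.0793  0.0019] turn [ 0.01 -0.01  0.09] q [-0.27  0.25  0.37  2.26 -0.14  0.66  1.78]
```

View pics/c.png

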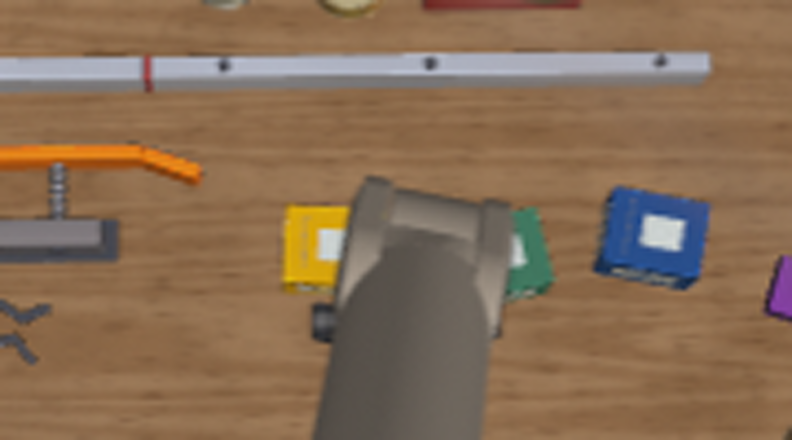

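{"name": "arm_command", "arguments": {
  "commands": [0.005, -0.04, 0.001, 0, 0, 0, 0, 0.005, -0.079, 0.001, 0, 0, 0, 0, -0.005, -0.079, 0.001, 0, 0, 0, 0, -0.015, -0.079, 0.001, 0, 0, 0, 0, -0.03, -0.079, 0.001, 0, 0, 0, 0, -0.045, -0.079, 0.001, 0, 0, 0, 0, -0.06, -0.079, 0.001, 0, 0, 0, 0, -0.075, -0.079, 0.001, 0, 0, 0, 0]
}}

```text
t: 4.7
eef_pos: [0.4935, -0.1583, 0.1133]
tool_rot: [-0.001, -0.005, 1.0, 0.001]
contact_force: [-1.4, 0.3, -1.0]
gripper_width: 0.289
grasp_force: 100.1
```

```bash
python3 -c "
from h import *
go(.549,-.163,.113,90.4)
"
```

```text
at [ 0.4935 -0.1583  0.1133] ang 90.6 shift [-0.0554 -0.0054  0.0002] turn [ 0.07 -0.12  0.23] q [-0.11  0.39  0.37  2.05 -0.21  0.73  1.98]
```

{"name": "arm_command", "arguments": {
  "commands": [-0.015, -0.003, 0, 0, 0, 0, 0, -0.027, -0.003, 0, 0, 0, 0, 0, -0.036, -0.003, 0, 0, 0, 0, 0, -0.043, -0.003, 0, 0, 0, 0, 0, -0.048, -0.003, 0, 0, 0, 0, 0, -0.052, -0.003, 0, 0, 0, 0, 0, -0.055, -0.003, 0, 0, 0, 0, 0, -0.055, -0.003, 0, 0, 0, 0, 0]
}}

```text
t: 5.5
eef_pos: [0.5485, -0.1632, 0.1138]
tool_rot: [0.0, -0.004, 1.0, -0.0]
contact_force: [0.0, 0.1, -1.0]
gripper_width: 0.295
grasp_force: 100.0
```

```bash
python3 -c "
from h import *
print(get_obs()['contact_force'])
go(.549,-.163,.113,90.4)
c=cam('scene');save(c,'d.png',(290,140,430,290),4)
"
```

```text
[ 0.02416441  0.14769544 -0.97317772]
at [ 0.5485 -0.1632  0.1138] ang 90.5 shift [-0.0005  0.0002  0.0008] turn [-0.    0.03  0.06] q [-0.1   0.47  0.37  1.93 -0.23  0.78  1.97]
```

View pics/d.png

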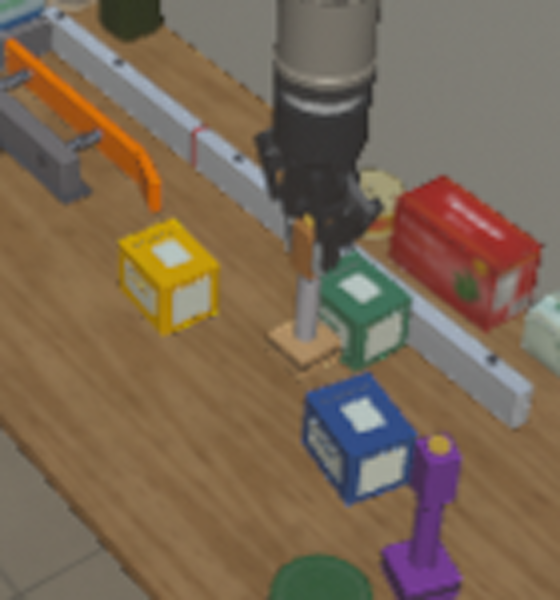

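Green is at the fence end of its slide (crop 360,310), nearly flat, with the foot behind it. No contact force yet, so I'll press a little further.

{"name": "arm_command", "arguments": {
  "commands": [-0.002, 0, 0, 0, 0, 0, 0, -0.004, 0, 0, 0, 0, 0, 0, -0.006, 0, 0, 0, 0, 0, 0, -0.006, 0, 0, 0, 0, 0, 0]
}}

```text
t: 5.95
eef_pos: [0.551, -0.1634, 0.1129]
tool_rot: [-0.003, -0.004, 1.0, 0.0]
contact_force: [-7.7, -1.0, 1.4]
gripper_width: 0.289
grasp_force: 100.5
```

{"name": "arm_command", "arguments": {
  "commands": [0.006, 0, -0.001, 0, 0, 0, 0, 0.02, 0, -0.003, 0, 0, 0, 0, 0.02, 0, -0.04, 0, 0, 0, 0, 0.02, 0, -0.085, 0, 0, 0, 0, 0.0, -0.035, -0.085, 0, 0, 0, 0, -0.03, -0.06, -0.085, 0, 0, 0, 0, -0.05, -0.08, -0.085, 0, 0, 0, 0, -0.05, -0.08, -0.085, 0, 0, 0, 0]
}}

```text
t: 6.75
eef_pos: [0.6073, -0.246, 0.1992]
tool_rot: [0.002, -0.003, 1.0, -0.002]
contact_force: [-0.4, -0.3, -2.5]
gripper_width: 0.293
grasp_force: 100.1
```

```bash
cat >> h.py <<'E'
R={"yellow":((22,150,120),(32,255,255)),"green":((70,90,40),(90,255,200)),"blue":((105,120,60),(120,255,255))}
def blobs(c,k):
    m=cv2.inRange(cv2.cvtColor(c["img"],cv2.COLOR_RGB2HSV),*R[k]); m[:130]=0
    cs,_=cv2.findContours(m,0,1); return max(cs,key=cv2.contourArea)
def white(c,k):
    """top-label centre: uppermost white blob inside the carton hull"""
    h=cv2.convexHull(blobs(c,k)); H=np.zeros(c["img"].shape[:2],np.uint8); cv2.fillConvexPoly(H,h,255)
    w=cv2.inRange(cv2.cvtColor(c["img"],cv2.COLOR_RGB2HSV),(0,0,140),(180,70,255))&H
    n,_,st,ce=cv2.connectedComponentsWithStats(w)
    return sorted([(ce[i][1],*ce[i],st[i][4]) for i in range(1,n) if st[i][4]>12])
E
python3 -c "
from h import *
c=cam('scene');save(c,'e.png',(290,140,430,290),4)
for k in R: 
    for r in white(c,k): print(k,np.round(r[1:],1),np.round(onz(c,r[1:3],.06)[0,:2],4))
go(.601,-.238,.113,90.4)
"
```

```text
yellow [332.4 202.9  36. ] [ 0.4965 -0.0385]
yellow [337.1 215.   67. ] [ 0.4729 -0.0988]
green [380.  211.4  50. ] [ 0.6032 -0.1706]
blue [380.2 243.3  58. ] [ 0.5055 -0.2844]
blue [384.8 256.9  77. ] [ 0.4794 -0.3355]
at [ 0.6058 -0.2442  0.1987] ang 90.4 shift [0.0049 0.0064 0.0857] turn [-0.08  0.09 -0.02] q [-0.01  0.49  0.42  1.67 -0.23  1.03  2.06]
```

View pics/e.png

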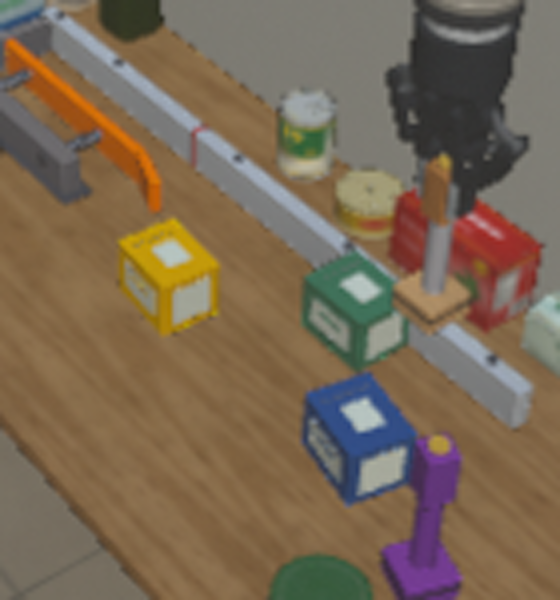

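Green is flat on the fence at y ≈ -0.170. Lower the stick behind it and feed.

{"name": "arm_command", "arguments": {
  "commands": [0.007, -0.004, 0.03, 0, 0, 0, 0, 0.007, -0.004, 0.06, 0, 0, 0, 0, 0.007, -0.004, 0.086, 0, 0, 0, 0, 0.007, -0.004, 0.086, 0, 0, 0, 0, 0.006, 0.01, 0.086, 0, 0, 0, 0, 0.006, 0.022, 0.086, 0, 0, 0, 0, 0.006, 0.034, 0.086, 0, 0, 0, 0, 0.006, 0.046, 0.086, 0, 0, 0, 0]
}}

```text
t: 7.6
eef_pos: [0.5986, -0.1951, 0.1132]
tool_rot: [0.0, -0.005, 1.0, 0.0]
contact_force: [-0.9, -2.1, -1.7]
gripper_width: 0.293
grasp_force: 100.2
```

```bash
python3 -c "
from h import *
go(.601,-.1,.113,90.4)
print(get_obs()['contact_force'])
"
```

```text
at [ 0.5986 -0.1951  0.1132] ang 90.5 shift [-0.0033  0.0951  0.0002] turn [0.   0.04 0.14] q [-0.06  0.56  0.38  1.79 -0.26  0.85  2.02]
[-0.92064836 -2.06862133 -1.6626262 ]
```

{"name": "arm_command", "arguments": {
  "commands": [0, 0.012, 0, 0, 0, 0, 0, 0, 0.024, 0, 0, 0, 0, 0, 0, 0.036, 0, 0, 0, 0, 0, -0.001, 0.048, 0, 0, 0, 0, 0, -0.001, 0.06, 0, 0, 0, 0, 0, -0.001, 0.072, 0, 0, 0, 0, 0, -0.001, 0.084, 0, 0, 0, 0, 0, -0.001, 0.096, 0, 0, 0, 0, 0]
}}

```text
t: 8.4
eef_pos: [0.5985, -0.0996, 0.1126]
tool_rot: [-0.0, -0.004, 1.0, 0.0]
contact_force: [-1.1, -1.3, -2.4]
gripper_width: 0.299
grasp_force: 99.2
```

```bash
python3 -c "
from h import *
go(.601,.095,.113,90.4)
print(get_obs()['contact_force'])
c=cam('scene');save(c,'f.png',(290,130,430,260),5)
for k in R: 
    for r in white(c,k): print(k,np.round(r[1:],1),np.round(onz(c,r[1:3],.06)[0,:2],4))
"
```

```text
at [ 0.5985 -0.0996  0.1126] ang 90.5 shift [-0.0041  0.1946 -0.0004] turn [ 0.01 -0.02  0.07] q [-0.22  0.52  0.38  1.85 -0.25  0.82  1.87]
[-1.14560316 -1.31977651 -2.41422852]
yellow [332.4 202.9  36. ] [ 0.4965 -0.0385]
yellow [337.1 215.   67. ] [ 0.4729 -0.0988]
green [356.4 192.2  41. ] [ 0.6021 -0.0419]
blue [380.2 243.3  58. ] [ 0.5055 -0.2844]
blue [384.8 256.9  77. ] [ 0.4794 -0.3355]
```

View pics/f.png

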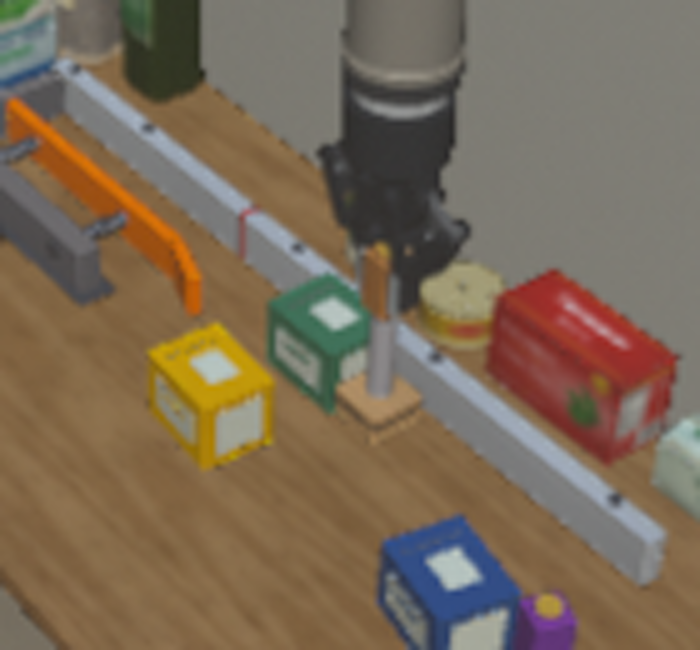

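Green is flat on the fence (crop 320,340), with the foot square behind it. Keep feeding.

{"name": "arm_command", "arguments": {
  "commands": [-0.001, 0.012, 0, 0, 0, 0, 0, -0.001, 0.024, 0, 0, 0, 0, 0, -0.001, 0.036, 0, 0, 0, 0, 0, -0.001, 0.048, 0, 0, 0, 0, 0, -0.001, 0.06, 0, 0, 0, 0, 0, -0.001, 0.072, 0, 0, 0, 0, 0, -0.001, 0.084, 0, 0, 0, 0, 0, -0.001, 0.096, 0, 0, 0, 0, 0]
}}

```text
t: 9.25
eef_pos: [0.5987, -0.0044, 0.1127]
tool_rot: [-0.0, -0.004, 1.0, -0.0]
contact_force: [-0.4, -5.0, -3.4]
gripper_width: 0.292
grasp_force: 99.6
```

{"name": "arm_command", "arguments": {
  "commands": [0, 0.01, 0, 0, 0, 0, 0, 0, 0.02, 0, 0, 0, 0, 0, 0, 0.03, 0, 0, 0, 0, 0, 0, 0.04, 0, 0, 0, 0, 0, 0, 0.05, 0, 0, 0, 0, 0, 0, 0.06, 0, 0, 0, 0, 0, 0, 0.07, 0, 0, 0, 0, 0, 0, 0.08, 0, 0, 0, 0, 0]
}}

```text
t: 10.05
eef_pos: [0.5986, 0.0763, 0.1129]
tool_rot: [0.0, -0.004, 1.0, 0.0]
contact_force: [1.3, -3.2, -2.4]
gripper_width: 0.293
grasp_force: 101.2
```

```bash
python3 -c "
from h import *
go(.600,.095,.113,90.4)
print(get_obs()['contact_force'])
c=cam('scene');save(c,'g.png',(270,110,400,230),5)
for k in R: 
    for r in white(c,k): print(k,np.round(r[1:],1),np.round(onz(c,r[1:3],.06)[0,:2],4))
"
```

```text
at [0.5986 0.0763 0.1129] ang 90.5 shift [-0.0016  0.0187 -0.0001] turn [0.01 0.05 0.09] q [-0.5   0.52  0.36  1.85 -0.24  0.81  1.57]
[ 1.2563415  -3.23534776 -2.36586746]
yellow [332.4 202.9  36. ] [ 0.4965 -0.0385]
yellow [337.1 215.   67. ] [ 0.4729 -0.0988]
green [328.2 169.4  33. ] [0.6    0.1321]
blue [380.2 243.3  58. ] [ 0.5055 -0.2844]
blue [384.8 256.9  77. ] [ 0.4794 -0.3355]
```

View pics/g.png

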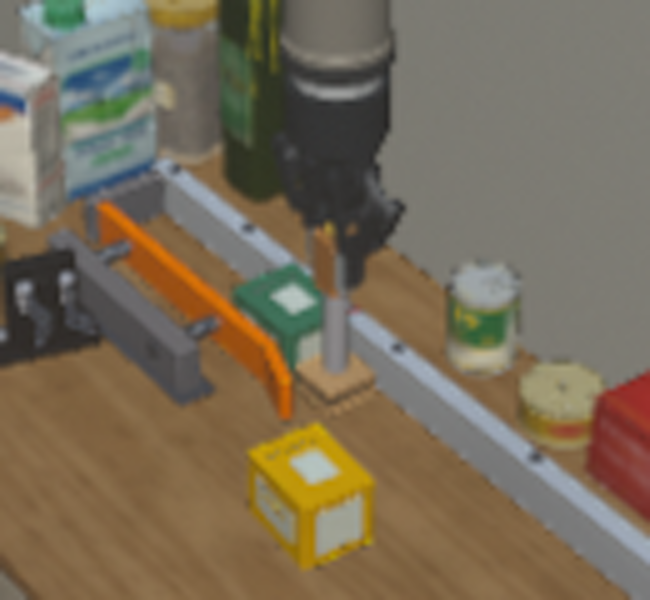

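Green sits in the jaw with the foot nearly at the line. I'll push a bit past it, then back out along the lane.

{"name": "arm_command", "arguments": {
  "commands": [-0.001, 0.01, 0, 0, 0, 0, 0, -0.001, 0.02, 0, 0, 0, 0, 0, -0.001, 0.028, 0, 0, 0, 0, 0, -0.001, 0.028, 0, 0, 0, 0, 0, 0, 0, 0, 0, 0, 0, 0, 0, -0.05, 0, 0, 0, 0, 0, 0, -0.1, 0, 0, 0, 0, 0, 0, -0.15, 0, 0, 0, 0, 0]
}}

```text
t: 10.9
eef_pos: [0.599, -0.0748, 0.1125]
tool_rot: [-0.0, -0.005, 1.0, 0.001]
contact_force: [1.3, -0.6, -1.5]
gripper_width: 0.292
grasp_force: 101.2
```

{"name": "arm_command", "arguments": {
  "commands": [0, -0.04, 0, 0, 0, 0, 0, 0, -0.08, 0, 0, 0, 0, 0, 0.03, -0.084, 0, 0, 0, 0, 0, 0.07, -0.084, 0, 0, 0, 0, 0, 0.11, -0.084, 0, 0, 0, 0, 0, 0.15, -0.084, 0, 0, 0, 0, 0, 0.185, -0.084, 0, 0, 0, 0, 0, 0.185, -0.084, 0, 0, 0, 0, 0]
}}

```text
t: 11.7
eef_pos: [0.4089, -0.159, 0.1119]
tool_rot: [-0.003, -0.003, 1.0, 0.002]
contact_force: [0.7, -0.2, -1.6]
gripper_width: 0.291
grasp_force: 101.1
```

```bash
python3 -c "
from h import *
go(.413,-.287,.113,90.4)
c=cam('scene')
for k in R: 
    for r in white(c,k): print(k,np.round(r[1:],1),np.round(onz(c,r[1:3],.06)[0,:2],4))
"
```

```text
at [ 0.4089 -0.159   0.1119] ang 90.3 shift [-0.0034 -0.128  -0.0016] turn [ 0.22 -0.33 -0.08] q [-0.13  0.28  0.42  2.23 -0.19  0.67  2.  ]
blue [380.2 243.3  58. ] [ 0.5055 -0.2844]
blue [384.8 256.9  77. ] [ 0.4794 -0.3355]
```

{"name": "arm_command", "arguments": {
  "commands": [-0.003, -0.045, 0, 0, 0, 0, 0, -0.003, -0.09, 0, 0, 0, 0, 0, -0.003, -0.128, 0, 0, 0, 0, 0, -0.003, -0.128, 0, 0, 0, 0, 0, -0.015, -0.128, 0, 0, 0, 0, 0, -0.03, -0.128, 0, 0, 0, 0, 0, -0.045, -0.128, 0, 0, 0, 0, 0, -0.06, -0.128, 0, 0, 0, 0, 0]
}}

```text
t: 12.55
eef_pos: [0.478, -0.286, 0.1124]
tool_rot: [-0.0, -0.005, 1.0, 0.001]
contact_force: [-2.7, -0.5, -0.8]
gripper_width: 0.29
grasp_force: 101.5
```

```bash
python3 -c "
from h import *
go(.551,-.287,.113,90.4)
"
```

```text
at [ 0.478  -0.286   0.1124] ang 90.6 shift [-0.0729 -0.0018 -0.0006] turn [ 0.06 -0.04  0.23] q [ 0.1   0.46  0.42  1.97 -0.26  0.77  2.25]
```

{"name": "arm_command", "arguments": {
  "commands": [-0.014, 0, 0, 0, 0, 0, 0, -0.028, 0, 0, 0, 0, 0, 0, -0.042, 0, 0, 0, 0, 0, 0, -0.054, 0, 0, 0, 0, 0, 0, -0.062, 0, 0, 0, 0, 0, 0, -0.067, 0, 0, 0, 0, 0, 0, -0.07, 0, 0, 0, 0, 0, 0, -0.073, 0, 0, 0, 0, 0, 0]
}}

```text
t: 13.35
eef_pos: [0.5488, -0.2874, 0.1126]
tool_rot: [-0.0, -0.004, 1.0, 0.0]
contact_force: [-1.4, -0.0, -3.1]
gripper_width: 0.292
grasp_force: 101.5
```

{"name": "arm_command", "arguments": {
  "commands": [-0.001, 0, 0, 0, 0, 0, 0, -0.003, 0, 0, 0, 0, 0, 0, -0.003, 0, 0, 0, 0, 0, 0]
}}

```text
t: 13.65
eef_pos: [0.5512, -0.2873, 0.1126]
tool_rot: [-0.001, -0.004, 1.0, 0.0]
contact_force: [-3.5, 0.2, 0.6]
gripper_width: 0.294
grasp_force: 101.7
```

{"name": "arm_command", "arguments": {
  "commands": [-0.002, 0, 0, 0, 0, 0, 0, -0.002, 0, 0, 0, 0, 0, 0, 0.012, 0, -0.003, 0, 0, 0, 0, 0.016, 0, -0.045, 0, 0, 0, 0, 0.016, 0, -0.085, 0, 0, 0, 0, -0.025, -0.03, -0.085, 0, 0, 0, 0, -0.05, -0.07, -0.085, 0, 0, 0, 0, -0.05, -0.09, -0.085, 0, 0, 0, 0]
}}

```text
t: 14.45
eef_pos: [0.6066, -0.3787, 0.1987]
tool_rot: [0.003, -0.005, 1.0, -0.001]
contact_force: [-1.0, 0.2, -2.6]
gripper_width: 0.293
grasp_force: 101.4
```

```bash
python3 -c "
from h import *
go(.600,-.377,.113,90.4)
c=cam('scene');save(c,'i.png',(290,140,430,290),4)
for k in R: 
    for r in white(c,k): print(k,np.round(r[1:],1),np.round(onz(c,r[1:3],.06)[0,:2],4))
"
```

```text
at [ 0.6066 -0.3787  0.1987] ang 90.6 shift [0.007  0.002  0.0856] turn [-0.17  0.31  0.18] q [ 0.18  0.6   0.45  1.51 -0.28  1.09  2.27]
yellow [332.4 202.9  36. ] [ 0.4965 -0.0385]
yellow [337.1 215.   67. ] [ 0.4729 -0.0988]
green [324.2 165.7  34. ] [0.6012 0.1609]
blue [402.8 230.   53. ] [ 0.6043 -0.2826]
blue [408.7 241.1  28. ] [ 0.5851 -0.3298]
```

View pics/i.png

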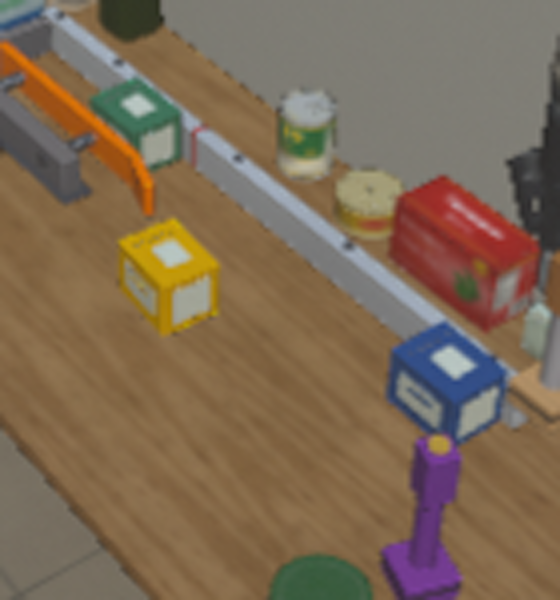

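Green is wholly past the red line, and blue is flat at the fence at y ≈ -0.283. Lower the stick and feed blue.

{"name": "arm_command", "arguments": {
  "commands": [0.007, 0.002, 0.03, 0, 0, 0, 0, 0.007, 0.002, 0.06, 0, 0, 0, 0, 0.007, 0.002, 0.085, 0, 0, 0, 0, 0.007, 0.002, 0.085, 0, 0, 0, 0, 0.007, 0.016, 0.085, 0, 0, 0, 0, 0.007, 0.028, 0.085, 0, 0, 0, 0, 0.007, 0.04, 0.085, 0, 0, 0, 0, 0.007, 0.052, 0.085, 0, 0, 0, 0]
}}

```text
t: 15.3
eef_pos: [0.596, -0.3238, 0.1137]
tool_rot: [0.001, -0.004, 1.0, -0.001]
contact_force: [0.2, -1.1, -1.0]
gripper_width: 0.288
grasp_force: 101.3
```

```bash
python3 -c "
from h import *
go(.600,-.1,.113,90.4)
"
```

```text
at [ 0.596  -0.3238  0.1137] ang 90.5 shift [-0.006   0.2238  0.0005] turn [-0.06  0.1   0.11] q [ 0.12  0.63  0.42  1.67 -0.31  0.91  2.24]
```

{"name": "arm_command", "arguments": {
  "commands": [-0.001, 0.012, 0, 0, 0, 0, 0, -0.002, 0.025, 0, 0, 0, 0, 0, -0.003, 0.038, 0, 0, 0, 0, 0, -0.003, 0.051, 0, 0, 0, 0, 0, -0.003, 0.064, 0, 0, 0, 0, 0, -0.004, 0.077, 0, 0, 0, 0, 0, -0.004, 0.09, 0, 0, 0, 0, 0, -0.004, 0.103, 0, 0, 0, 0, 0]
}}

```text
t: 16.1
eef_pos: [0.5985, -0.2204, 0.1125]
tool_rot: [-0.0, -0.004, 1.0, 0.0]
contact_force: [-0.8, -2.0, -2.5]
gripper_width: 0.296
grasp_force: 101.3
```

{"name": "arm_command", "arguments": {
  "commands": [0, 0.013, 0, 0, 0, 0, 0, 0, 0.026, 0, 0, 0, 0, 0, 0, 0.039, 0, 0, 0, 0, 0, 0, 0.052, 0, 0, 0, 0, 0, 0, 0.065, 0, 0, 0, 0, 0, 0, 0.078, 0, 0, 0, 0, 0, 0, 0.091, 0, 0, 0, 0, 0, 0, 0.104, 0, 0, 0, 0, 0]
}}

```text
t: 16.9
eef_pos: [0.5977, -0.1167, 0.1127]
tool_rot: [-0.0, -0.004, 1.0, 0.0]
contact_force: [0.0, -1.1, -3.0]
gripper_width: 0.294
grasp_force: 101.3
```

```bash
python3 -c "
from h import *
go(.600,.1,.113,90.4)
print(get_obs()['contact_force'])
c=cam('scene');save(c,'j.png',(270,110,410,250),4)
for k in R: 
    for r in white(c,k): print(k,np.round(r[1:],1),np.round(onz(c,r[1:3],.06)[0,:2],4))
"
```

```text
at [ 0.5977 -0.1167  0.1127] ang 90.5 shift [-0.004   0.2167 -0.0003] turn [ 0.   -0.    0.06] q [-0.22  0.53  0.42  1.84 -0.28  0.83  1.92]
[ 0.04312363 -1.09001649 -3.03955968]
yellow [332.4 202.9  36. ] [ 0.4965 -0.0385]
yellow [337.1 215.   67. ] [ 0.4729 -0.0988]
green [324.3 165.8  33. ] [0.601  0.1604]
blue [359.8 195.   40. ] [ 0.602  -0.0614]
```

View pics/j.png

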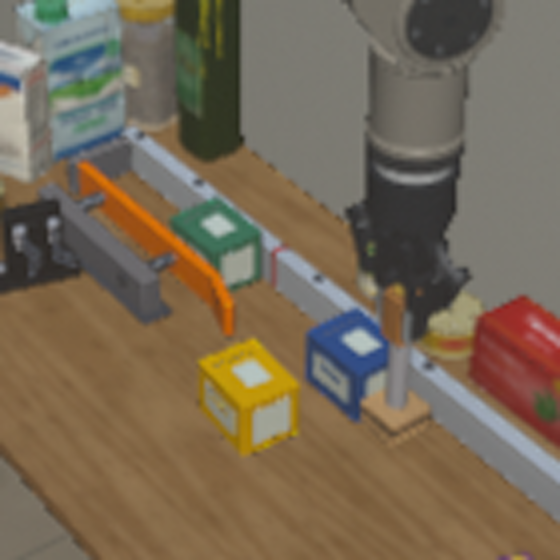

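Blue slides flat along the fence (crop 345,365) and green is still held. I'll feed blue into the jaw.

{"name": "arm_command", "arguments": {
  "commands": [-0.001, 0.013, 0, 0, 0, 0, 0, -0.001, 0.026, 0, 0, 0, 0, 0, -0.001, 0.039, 0, 0, 0, 0, 0, -0.001, 0.052, 0, 0, 0, 0, 0, -0.001, 0.065, 0, 0, 0, 0, 0, -0.001, 0.077, 0, 0, 0, 0, 0, -0.001, 0.089, 0, 0, 0, 0, 0, -0.001, 0.1, 0, 0, 0, 0, 0]
}}

```text
t: 17.75
eef_pos: [0.5979, -0.0166, 0.1127]
tool_rot: [-0.0, -0.004, 1.0, 0.0]
contact_force: [-0.2, -3.1, -1.9]
gripper_width: 0.294
grasp_force: 101.4
```

{"name": "arm_command", "arguments": {
  "commands": [-0.001, 0.011, 0, 0, 0, 0, 0, -0.001, 0.022, 0, 0, 0, 0, 0, -0.001, 0.033, 0, 0, 0, 0, 0, -0.001, 0.044, 0, 0, 0, 0, 0, -0.001, 0.056, 0, 0, 0, 0, 0, -0.001, 0.068, 0, 0, 0, 0, 0, -0.001, 0.08, 0, 0, 0, 0, 0, -0.001, 0.092, 0, 0, 0, 0, 0]
}}

```text
t: 18.55
eef_pos: [0.598, 0.0727, 0.1126]
tool_rot: [-0.0, -0.003, 1.0, -0.001]
contact_force: [-1.2, -6.6, -1.8]
gripper_width: 0.294
grasp_force: 101.4
```

{"name": "arm_command", "arguments": {
  "commands": [0, 0.01, 0, 0, 0, 0, 0, 0, 0.02, 0, 0, 0, 0, 0, 0, 0.026, 0, 0, 0, 0, 0, 0, 0.026, 0, 0, 0, 0, 0]
}}

```text
t: 18.95
eef_pos: [0.5977, 0.1002, 0.1126]
tool_rot: [-0.0, -0.004, 1.0, -0.001]
contact_force: [-0.2, -2.9, -1.3]
gripper_width: 0.291
grasp_force: 101.6
```

```bash
python3 -c "
from h import *
go(.600,.1,.113,90.4)
print(get_obs()['contact_force'])
c=cam('scene')
for k in R: 
    for r in white(c,k): print(k,np.round(r[1:],1),np.round(onz(c,r[1:3],.06)[0,:2],4))
"
```

```text
at [0.5977 0.1002 0.1126] ang 90.5 shift [-0.0023 -0.0002 -0.0004] turn [-0.08 -0.03  0.09] q [-0.57  0.53  0.41  1.85 -0.27  0.82  1.55]
[-0.24583272 -2.87884642 -1.25467392]
yellow [332.4 202.9  36. ] [ 0.4965 -0.0385]
yellow [337.1 215.   67. ] [ 0.4729 -0.0988]
green [314.  157.6  31. ] [0.5997 0.2314]
blue [324.8 166.5  31. ] [0.6001 0.1555]
```

Blue is in (rear at y ≈ 0.123, line at 0.107). Now go around behind yellow.

{"name": "arm_command", "arguments": {
  "commands": [0, -0.03, 0, 0, 0, 0, 0, 0, -0.08, 0, 0, 0, 0, 0, 0, -0.13, 0, 0, 0, 0, 0, 0, -0.18, 0, 0, 0, 0, 0, 0, -0.23, 0, 0, 0, 0, 0, 0, -0.26, 0, 0, 0, 0, 0, 0.04, -0.26, 0, 0, 0, 0, 0, 0.09, -0.26, 0, 0, 0, 0, 0]
}}

```text
t: 19.8
eef_pos: [0.5118, -0.1609, 0.1129]
tool_rot: [0.002, -0.004, 1.0, -0.0]
contact_force: [-0.6, -0.8, -0.9]
gripper_width: 0.294
grasp_force: 101.5
```

{"name": "arm_command", "arguments": {
  "commands": [0.04, 0, 0, 0, 0, 0, 0, 0.074, 0, 0, 0, 0, 0, 0, 0.074, 0, 0, 0, 0, 0, 0, 0.074, 0.04, 0, 0, 0, 0, 0, 0.074, 0.08, 0, 0, 0, 0, 0, 0.075, 0.119, 0, 0, 0, 0, 0, 0.075, 0.119, 0, 0, 0, 0, 0]
}}

```text
t: 20.5
eef_pos: [0.4356, -0.0357, 0.113]
tool_rot: [0.001, -0.008, 1.0, 0.002]
contact_force: [1.0, -0.8, -2.0]
gripper_width: 0.293
grasp_force: 101.3
```

```bash
python3 -c "
from h import *
go(.432,-.039,.113,90.4)
c=cam('scene')
for k in R: 
    for r in white(c,k): print(k,np.round(r[1:],1),np.round(onz(c,r[1:3],.06)[0,:2],4))
"
```

```text
at [ 0.4356 -0.0357  0.113 ] ang 91.0 shift [ 0.0037 -0.0033 -0.    ] turn [0.18 0.1  0.55] q [-0.42  0.27  0.42  2.24 -0.19  0.66  1.72]
yellow [332.4 202.9  36. ] [ 0.4965 -0.0385]
yellow [337.1 215.   67. ] [ 0.4729 -0.0988]Traceback (most recent call last):
  File "<string>", line 6, in <module>
    for r in white(c,k): print(k,np.round(r[1:],1),np.round(onz(c,r[1:3],.06)[0,:2],4))
             ~~~~~^^^^^
  File "h.py", line 39, in white
    h=cv2.convexHull(blobs(c,k)); H=np.zeros(c["img"].shape[:2],np.uint8); cv2.fillConvexPoly(H,h,255)
                     ~~~~~^^^^^
  File "h.py", line 36, in blobs
    cs,_=cv2.findContours(m,0,1); return max(cs,key=cv2.contourArea)
                                         ~~~^^^^^^^^^^^^^^^^^^^^^^^^
ValueError: max() iterable argument is empty
```

{"name": "arm_command", "arguments": {
  "commands": [-0.014, -0.003, 0, 0, 0, 0.5, 0, -0.028, -0.003, 0, 0, 0, 0.5, 0, -0.042, -0.003, 0, 0, 0, 0.5, 0, -0.056, -0.003, 0, 0, 0, 0.5, 0, -0.07, -0.003, 0, 0, 0, 0.5, 0, -0.084, -0.003, 0, 0, 0, 0.5, 0, -0.096, -0.003, 0, 0, 0, 0.5, 0, -0.104, -0.003, 0, 0, 0, 0.5, 0]
}}

```text
t: 21.35
eef_pos: [0.5391, -0.0447, 0.1126]
tool_rot: [0.0, 0.001, 1.0, 0.0]
contact_force: [-2.1, -0.2, -1.3]
gripper_width: 0.292
grasp_force: 101.5
```

{"name": "arm_command", "arguments": {
  "commands": [-0.004, 0, 0, 0, 0, 0, 0, -0.007, 0, 0, 0, 0, 0, 0, -0.009, 0, 0, 0, 0, 0, 0, -0.009, 0, 0, 0, 0, 0, 0]
}}

```text
t: 21.75
eef_pos: [0.5472, -0.0443, 0.1127]
tool_rot: [0.0, 0.0, 1.0, -0.0]
contact_force: [-0.8, 0.3, -2.5]
gripper_width: 0.289
grasp_force: 101.5
```

{"name": "arm_command", "arguments": {
  "commands": [-0.001, 0, 0, 0, 0, -0.5, 0, -0.003, 0, 0, 0, 0, -0.5, 0, -0.004, 0, 0, 0, 0, -0.5, 0, -0.004, 0, 0, 0, 0, -0.5, 0]
}}

```text
t: 22.15
eef_pos: [0.5488, -0.0444, 0.1121]
tool_rot: [-0.002, -0.004, 1.0, 0.0]
contact_force: [-6.7, 0.5, 0.9]
gripper_width: 0.289
grasp_force: 101.8
```

{"name": "arm_command", "arguments": {
  "commands": [0.01, 0, 0, 0, 0, 0, 0, 0.022, 0, 0, 0, 0, 0, 0, 0.022, -0.035, 0, 0, 0, 0, 0, 0.022, -0.075, 0, 0, 0, 0, 0, 0.022, -0.11, 0, 0, 0, 0, 0, -0.01, -0.115, 0, 0, 0, 0, 0, -0.047, -0.115, 0, 0, 0, 0, 0, -0.047, -0.115, 0, 0, 0, 0, 0]
}}

```text
t: 22.95
eef_pos: [0.6041, -0.1581, 0.1135]
tool_rot: [0.003, -0.005, 1.0, -0.0]
contact_force: [-0.6, 1.0, -2.3]
gripper_width: 0.29
grasp_force: 101.4
```

```bash
python3 -c "
from h import *
go(.598,-.15,.113,90.4)
c=cam('scene');save(c,'k.png',(270,110,410,250),4)
for k in R: 
    for r in white(c,k): print(k,np.round(r[1:],1),np.round(onz(c,r[1:3],.06)[0,:2],4))
"
```

```text
at [ 0.6041 -0.1581  0.1135] ang 90.6 shift [0.0061 0.0082 0.0005] turn [-0.04  0.37  0.19] q [-0.14  0.55  0.41  1.81 -0.28  0.83  1.98]
yellow [356. 192.  33.] [ 0.6016 -0.0401]
yellow [345.8 198.3  13. ] [ 0.5502 -0.0466]
yellow [361.5 203.2  59. ] [ 0.5788 -0.0999]
green [314.  157.6  31. ] [0.5997 0.2314]
blue [324.8 166.5  31. ] [0.6001 0.1555]
blue [330.4 174.8  30. ] [0.5864 0.0984]
```

View pics/k.png

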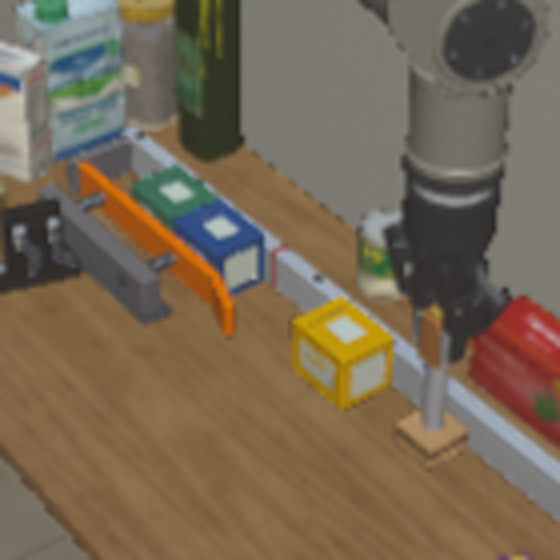

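Green and blue are in, and yellow sits flat on the fence (crop 343,352) with the stick behind it. Feed yellow.

{"name": "arm_command", "arguments": {
  "commands": [0.006, 0, 0, 0, 0, 0, 0, 0.006, 0.012, 0, 0, 0, 0, 0, 0.006, 0.024, 0, 0, 0, 0, 0, 0.006, 0.036, 0, 0, 0, 0, 0, 0.006, 0.048, 0, 0, 0, 0, 0, 0.006, 0.06, 0, 0, 0, 0, 0, 0.005, 0.072, 0, 0, 0, 0, 0, 0.005, 0.084, 0, 0, 0, 0, 0]
}}

```text
t: 23.8
eef_pos: [0.5931, -0.0748, 0.1127]
tool_rot: [-0.0, -0.004, 1.0, -0.001]
contact_force: [-0.6, -3.6, -1.8]
gripper_width: 0.293
grasp_force: 101.4
```

{"name": "arm_command", "arguments": {
  "commands": [-0.001, 0.012, 0, 0, 0, 0, 0, -0.001, 0.024, 0, 0, 0, 0, 0, -0.001, 0.036, 0, 0, 0, 0, 0, -0.001, 0.048, 0, 0, 0, 0, 0, -0.001, 0.06, 0, 0, 0, 0, 0, -0.001, 0.072, 0, 0, 0, 0, 0, -0.001, 0.084, 0, 0, 0, 0, 0, -0.001, 0.096, 0, 0, 0, 0, 0]
}}

```text
t: 24.6
eef_pos: [0.5936, 0.0222, 0.1127]
tool_rot: [-0.0, -0.004, 1.0, 0.0]
contact_force: [-0.5, -0.7, -2.7]
gripper_width: 0.291
grasp_force: 101.3
```

{"name": "arm_command", "arguments": {
  "commands": [0, 0.012, 0, 0, 0, 0, 0, 0, 0.024, 0, 0, 0, 0, 0, 0, 0.036, 0, 0, 0, 0, 0, 0, 0.046, 0, 0, 0, 0, 0, 0, 0.056, 0, 0, 0, 0, 0, 0, 0.066, 0, 0, 0, 0, 0, 0, 0.073, 0, 0, 0, 0, 0, 0, 0.073, 0, 0, 0, 0, 0]
}}

```text
t: 25.4
eef_pos: [0.5929, 0.0934, 0.1127]
tool_rot: [-0.0, -0.004, 1.0, -0.001]
contact_force: [-0.9, -4.2, -2.5]
gripper_width: 0.296
grasp_force: 101.6
```

```bash
python3 -c "
from h import *
go(.598,.1,.113,90.4)
print(get_obs()['contact_force'])
c=cam('scene')
for k in R: 
    for r in white(c,k): print(k,np.round(r[1:],1),np.round(onz(c,r[1:3],.06)[0,:2],4))
"
```

```text
at [0.5929 0.0934 0.1127] ang 90.5 shift [-0.0051  0.0066 -0.0003] turn [-0.12 -0.01  0.06] q [-0.56  0.52  0.4   1.86 -0.26  0.81  1.55]
[-0.88363821 -4.15752781 -2.45303956]
yellow [325.9 167.1  27. ] [0.6009 0.1495]
green [304.5 149.9  28. ] [0.599 0.301]
blue [314.8 158.2  27. ] [0.6    0.2259]
```

{"name": "arm_command", "arguments": {
  "commands": [0, 0.004, 0, 0, 0, 0, 0, 0, 0.008, 0, 0, 0, 0, 0, 0, 0.008, 0, 0, 0, 0, 0, 0, -0.02, 0, 0, 0, 0, 0, 0, -0.06, 0, 0, 0, 0, 0, 0, -0.1, 0, 0, 0, 0, 0, 0, -0.12, 0, 0, 0, 0, 0, 0.02, -0.12, 0, 0, 0, 0, 0]
}}

```text
t: 26.25
eef_pos: [0.5767, -0.0295, 0.1137]
tool_rot: [0.002, -0.001, 1.0, -0.001]
contact_force: [-0.3, 0.5, -2.4]
gripper_width: 0.293
grasp_force: 101.5
```

{"name": "arm_command", "arguments": {
  "commands": [0.04, 0, 0, 0, 0, 0, 0, 0.08, 0.005, 0, 0, 0, 0, 0, 0.12, 0.02, 0, 0, 0, 4, 0, 0.145, 0.06, 0, 0, 0, 10, 0, 0.152, 0.1, 0, 0, 0, 16.7, 0, 0.152, 0.12, 0, 0, 0, 16.7, 0, 0.152, 0.12, 0, 0, 0, 16.7, 0]
}}

```text
t: 26.95
eef_pos: [0.4215, 0.0975, 0.1133]
tool_rot: [0.001, 0.138, 0.99, 0.002]
contact_force: [0.6, -0.5, -1.1]
gripper_width: 0.293
grasp_force: 101.3
```

```bash
python3 -c "
from h import *
go(.415,.147,.112,73.7)
print(get_obs()['contact_force'])
c=cam('scene')
for k in R: 
    for r in white(c,k): print(k,np.round(r[1:],1),np.round(onz(c,r[1:3],.06)[0,:2],4))
"
```

```text
at [0.4215 0.0975 0.1133] ang 74.1 shift [0.0198 0.0458 0.0014] turn [0.19 0.07 0.43] q [-0.78  0.27  0.47  2.25 -0.2   0.66  1.13]
[ 0.61740474 -0.5261534  -1.10625315]
yellow [324.8 166.4  25. ] [0.6001 0.1559]
yellow [330.2 176.   44. ] [0.5813 0.0927]
green [304.2 149.3  22. ] [0.6005 0.3054]
blue [313.8 157.5  28. ] [0.5991 0.2322]
```

{"name": "arm_command", "arguments": {
  "commands": [0.01, 0.023, 0.001, 0, 0, 0, 0, 0.02, 0.046, 0.001, 0, 0, 0, 0, 0.02, 0.046, 0.001, 0, 0, 0, 0, 0.02, 0.046, 0.001, 0, 0, 0, 0]
}}

```text
t: 27.4
eef_pos: [0.415, 0.1421, 0.1118]
tool_rot: [0.0, 0.141, 0.99, 0.0]
contact_force: [-0.3, -0.8, -2.9]
gripper_width: 0.296
grasp_force: 101.3
```

```bash
python3 -c "
from h import *
go(.4348,.2145,.112,73.7)
o=get_obs()
c=cam('scene');t=cam('top')
a=cv2.resize(c['img'][140:200,250:320,::-1],None,fx=7,fy=7,interpolation=2)
b=cv2.resize(t['img'][180:240,205:255,::-1],None,fx=7,fy=7,interpolation=2)
cv2.imwrite('pics/m.png',cv2.hconcat([a,b[:,:300]]))
x,y=o['eef_pos'][:2]
print(proj(c,[[x,y,.156],[x,y,.07],[.4348,.2145,.07]]))
print(proj(t,[[x,y,.07],[.4348,.2145,.07]]))
"
```

```text
at [0.415  0.1421 0.1118] ang 73.8 shift [ 0.0012  0.075  -0.0002] turn [0.01 0.02 0.06] q [-0.86  0.28  0.45  2.23 -0.2   0.66  1.02]
[[284.38780025 164.54060774]
 [286.06502931 183.33409228]
 [280.77756695 171.97037938]]
[[261.81462696 219.30951113]
 [240.03243581 213.38717598]]
```

View pics/m.png

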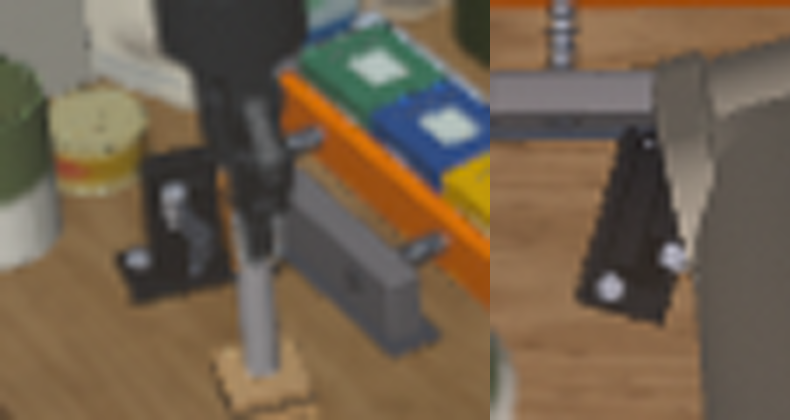

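All three cartons sit in the jaw (right of the picture), and the neck (258,310) lines up with the clip (185,220). Insert slowly along the clip axis.

{"name": "arm_command", "arguments": {
  "commands": [0, 0.01, 0, 0, 0, 0, 0, 0, 0.02, 0, 0, 0, 0, 0, 0.001, 0.028, 0, 0, 0, 0, 0, 0.001, 0.034, 0, 0, 0, 0, 0, 0.001, 0.04, 0, 0, 0, 0, 0, 0.001, 0.045, 0, 0, 0, 0, 0]
}}

```text
t: 28.1
eef_pos: [0.4264, 0.1865, 0.1117]
tool_rot: [-0.0, 0.141, 0.99, -0.0]
contact_force: [0.3, -0.6, -1.7]
gripper_width: 0.291
grasp_force: 101.3
```

{"name": "arm_command", "arguments": {
  "commands": [0, 0.005, 0, 0, 0, 0, 0, 0, 0.01, 0, 0, 0, 0, 0]
}}

```text
t: 28.3
eef_pos: [0.4276, 0.1932, 0.111]
tool_rot: [-0.002, 0.141, 0.99, -0.002]
contact_force: [-3.2, -12.5, 0.3]
gripper_width: 0.294
grasp_force: 101.5
```

{"name": "arm_command", "arguments": {
  "commands": [0, 0.004, 0, 0, 0, 0, 0, 0, 0.008, 0, 0, 0, 0, 0]
}}

```text
t: 28.5
eef_pos: [0.4275, 0.1959, 0.1097]
tool_rot: [-0.004, 0.143, 0.99, -0.006]
contact_force: [-5.7, -14.9, -1.4]
gripper_width: 0.294
grasp_force: 101.9
```

{"name": "arm_command", "arguments": {
  "commands": [0, 0.004, 0, 0, 0, 0, 0, 0, 0.008, 0, 0, 0, 0, 0]
}}

```text
t: 28.7
eef_pos: [0.4331, 0.2104, 0.1113]
tool_rot: [-0.001, 0.142, 0.99, -0.001]
contact_force: [-1.2, -1.2, -2.1]
gripper_width: 0.289
grasp_force: 101.5
```

The neck snapped past the pinch: the force peaked at 15 N and then fell. I'll go on to the seat, set the stick down and release.

{"name": "arm_command", "arguments": {
  "commands": [0, 0.002, 0, 0, 0, 0, 0, 0, 0.004, 0, 0, 0, 0, 0, 0, 0.004, 0.001, 0, 0, 0, 0, 0, 0.004, 0.001, 0, 0, 0, 0]
}}

```text
t: 29.1
eef_pos: [0.4347, 0.2158, 0.1108]
tool_rot: [0.0, 0.141, 0.99, 0.001]
contact_force: [-1.4, 2.8, -3.4]
gripper_width: 0.292
grasp_force: 101.5
```

{"name": "arm_command", "arguments": {
  "commands": [0, 0.003, 0, 0, 0, 0, 0, 0, 0.003, 0, 0, 0, 0, 0]
}}

```text
t: 29.3
eef_pos: [0.4355, 0.2181, 0.1107]
tool_rot: [0.0, 0.141, 0.99, 0.0]
contact_force: [-1.8, 2.9, -2.4]
gripper_width: 0.289
grasp_force: 101.3
```

{"name": "arm_command", "arguments": {
  "commands": [0, -0.002, 0, 0, 0, 0, 0, 0, -0.003, 0.001, 0, 0, 0, 0, 0, -0.003, 0.001, 0, 0, 0, 0]
}}

```text
t: 29.6
eef_pos: [0.4346, 0.2148, 0.1097]
tool_rot: [-0.0, 0.141, 0.99, 0.0]
contact_force: [-1.8, 2.7, -3.1]
gripper_width: 0.292
grasp_force: 101.6
```

```bash
python3 -c "
from h import *
o=get_obs();print(o['contact_force'],o['torque'],o['eef_pos'])
c=cam('scene');im=c['img'];x,y=o['eef_pos'][:2]
p=proj(c,[[x,y,.026],[x,y,.05],[.4348,.2145,.026]]);print(p)
r=int(p[1,1]);print(r,im[r,264:300].sum(1).tolist())
m=cv2.inRange(cv2.cvtColor(im,cv2.COLOR_RGB2HSV),(10,60,150),(22,150,255));m[:165]=0;m[200:]=0;m[:,:262]=0;m[:,305:]=0
cs,_=cv2.findContours(m,0,1);q=max(cs,key=cv2.contourArea);print(cv2.boundingRect(q),cv2.contourArea(q))
"
```

```text
[-1.8231687   2.70744532 -3.07553022] [0.90873985 0.53685952 0.03171243] [0.43463896 0.21481889 0.10969679]
[[281.57670535 180.94566677]
 [281.10196322 176.07463483]
 [281.6537453  180.97155102]]
176 [314, 311, 237, 159, 308, 390, 353, 212, 128, 132, 135, 133, 135, 194, 197, 211, 286, 379, 377, 320, 208, 174, 146, 165, 202, 182, 199, 223, 227, 223, 227, 230, 228, 232, 233, 234]
(276, 178, 13, 8) 35.0
```

{"name": "arm_command", "arguments": {
  "commands": [0, 0, 0.001, 0, 0, 0, 0, 0, 0, 0.002, 0, 0, 0, 0, 0, 0, 0.002, 0, 0, 0, 0]
}}

```text
t: 29.95
eef_pos: [0.435, 0.2146, 0.1087]
tool_rot: [-0.0, 0.142, 0.99, 0.0]
contact_force: [-5.5, 0.1, 12.4]
gripper_width: 0.291
grasp_force: 103.7
```

{"name": "arm_command", "arguments": {
  "commands": [0, 0, 0.001, 0, 0, 0, 0, 0, 0, 0.002, 0, 0, 0, 0, 0, 0, 0.002, 0, 0, 0, 0]
}}

```text
t: 30.25
eef_pos: [0.4353, 0.2145, 0.1086]
tool_rot: [-0.0, 0.142, 0.99, 0.001]
contact_force: [-11.9, -4.1, 38.7]
gripper_width: 0.289
grasp_force: 106.8
```

{"name": "arm_command", "arguments": {
  "commands": [0, 0, -0.001, 0, 0, 0, 0, 0, 0, -0.0025, 0, 0, 0, 0, 0, 0, -0.0025, 0, 0, 0, 0]
}}

```text
t: 30.55
eef_pos: [0.4349, 0.2146, 0.1087]
tool_rot: [0.0, 0.141, 0.99, 0.0]
contact_force: [-5.3, 1.1, 10.3]
gripper_width: 0.295
grasp_force: 102.6
```

{"name": "arm_command", "arguments": {
  "commands": [0, 0, 0, 0, 0, 0, 0.35, 0, 0, 0, 0, 0, 0, 0.5, 0, 0, 0, 0, 0, 0, 0.8, 0, 0, 0, 0, 0, 0, 1, 0, 0, 0, 0, 0, 0, 1, 0, 0, 0, 0, 0, 0, 1, 0, 0, 0, 0, 0, 0, 1, 0, 0, 0, 0, 0, 0, 1]
}}

```text
t: 31.35
eef_pos: [0.4347, 0.2147, 0.1082]
tool_rot: [0.0, 0.141, 0.99, 0.0]
contact_force: [0.3, 0.1, -0.1]
gripper_width: 1.0
grasp_force: 0.0
```

```bash
python3 -c "
from h import *
o=get_obs();print(o['contact_force'],o['eef_pos'],o['gripper_width'])
"
```

```text
[ 0.30072708  0.11212444 -0.06756934] [0.43470519 0.21471727 0.10817563] 0.9998105222602931
```

Released cleanly. Rise straight up, then swing clear for the check.

{"name": "arm_command", "arguments": {
  "commands": [0, 0, -0.03, 0, 0, 0, 1, 0, 0, -0.07, 0, 0, 0, 1, 0, 0, -0.12, 0, 0, 0, 1, 0, 0, -0.17, 0, 0, 0, 1, 0, 0, -0.2, 0, 0, 0, 1, 0, 0, -0.2, 0, 0, 0, 1]
}}

```text
t: 31.95
eef_pos: [0.4369, 0.2159, 0.3128]
tool_rot: [0.003, 0.141, 0.99, 0.004]
contact_force: [-0.0, -0.0, -0.2]
gripper_width: 0.998
grasp_force: 0.0
```

{"name": "arm_command", "arguments": {
  "commands": [0.0, -0.25, -0.2, 0, 0, 0, 1, 0.0, -0.25, -0.2, 0, 0, 0, 1, 0.0, -0.25, -0.2, 0, 0, 0, 1, 0.0, -0.25, -0.2, 0, 0, 0, 1, 0.0, -0.25, -0.2, 0, 0, 0, 1, 0.0, -0.25, -0.2, 0, 0, 0, 1, 0.0, -0.25, -0.2, 0, 0, 0, 1]
}}

```text
t: 32.65
eef_pos: [0.3644, -0.0287, 0.5103]
tool_rot: [0.001, 0.143, 0.99, 0.002]
contact_force: [0.7, -0.2, 0.0]
gripper_width: 0.998
grasp_force: 0.0
```

```bash
python3 - <<'E'
from h import *
o=get_obs();print(o['eef_pos'],o['t'])
c=cam('scene');t=cam('top')
for k in R:
    for r in white(c,k)[:1]: print(k,np.round(r[1:],1),np.round(onz(c,r[1:3],.06)[0,:2],4))
S=(.4348,.2145)
for n,q in(("scene",c),("top",t)):
    h=cv2.cvtColor(q['img'],cv2.COLOR_RGB2HSV); P=proj(q,[[*S,.127],[*S,.156],[*S,.026]]);print(n,"expect grip,stud,foot",np.round(P,1).tolist())
    u,v=P[0].astype(int); m=np.zeros(h.shape[:2],np.uint8); m[v-16:v+28,u-16:u+17]=255
    for name,lo,hi in(("wood grip",(8,130,110),(22,255,230)),("stud",(22,140,150),(32,255,255))):
        w=cv2.inRange(h,lo,hi)&m; k,_,st,ce=cv2.connectedComponentsWithStats(w)
        print(name,[(np.round(ce[i],1).tolist(),st[i].tolist()) for i in range(1,k) if st[i][4]>3])
a=cv2.resize(c['img'][130:210,235:345,::-1],None,fx=4.5,fy=4.5,interpolation=2);b=cv2.resize(t['img'][150:240,190:260,::-1],None,fx=4,fy=4,interpolation=2)
cv2.imwrite('pics/n.png',cv2.hconcat([a,b]));print(a.shape,b.shape)
E
```

```text
[ 0.36439261 -0.02872444  0.51033703] 32.65
yellow [324.8 166.4  25. ] [0.6001 0.1559]
green [303.5 149.   30. ] [0.5991 0.3089]
blue [313.8 157.5  28. ] [0.5991 0.2322]
scene expect grip,stud,foot [[279.6, 159.8], [279.0, 153.4], [281.7, 181.0]]
wood grip [([292.1, 154.2], [289, 150, 7, 9, 45]), ([279.3, 159.4], [276, 153, 8, 14, 86]), ([265.7, 163.3], [263, 161, 7, 5, 21]), ([294.8, 162.0], [294, 161, 2, 3, 4])]
stud []
top expect grip,stud,foot [[237.7, 211.0], [236.5, 209.7], [241.7, 215.1]]
wood grip [([237.3, 210.4], [232, 206, 11, 11, 82])]
stud []
(360, 495, 3) (360, 280, 3)
```

```bash
python3 -c "
from h import *
print(hand_in())"
```

```text
the job is handed in; nothing more can be done
None
```

The green, blue and yellow cartons went into the press in that order, each measured wholly past the red line. The stick was pushed past the clip's pinch, released, and measured upright within about 2 mm of the estimated seat. The job is handed in at about 33 s, with no verdict returned.

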